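# Click the pressure weight onto the cooker's vent pipe

### The arm

A 6-joint arm with a two-finger parallel gripper is mounted at the origin on the work surface. World frame = base frame: x ahead of the robot, y to its left, z up, the work surface at z = 0. Lengths are in m, angles in degrees, forces in N, time in s.
With the tool pointing down it reaches from about 0.3 to 0.75 m from the base axis. Payload 8.5 kg.
Tool frame: the origin (TCP) lies between the finger pads; the fingertips stand env.finger_overhang ahead of it and the grasp point (between the pads) lies 2 mm behind it (env.finger_overhang is the distance from the TCP to the fingertips, in m); z points along the fingers, y is the line along which they close (so a half turn about z gives the same grasp; the last joint's range is limited). The gripper opens to 85 mm and grips with 20 to 120 N. Pads are 22 mm wide; open, the fingers measure 114 mm over their backs; the gripper's body (76 mm by 85 mm) begins 54 mm behind the grasp point. The pads swing forward as they close: fully open they stand 13 mm farther back than shut.
Start: joints at [53.784, 21.807, 74.336, -0, 83.858, -12.336], TCP at [0.223, 0.503, 0.228] pointing down, gripper open.
Joint ranges: [-178.18, 178.18], [-50.72, 133.34], [12.68, 142.11], [-81.47, 261.47], [9.98, 163.14], [-165.26, 165.26]. Speed limits (degrees/s): [136.94, 136.94, 180, 180, 180, 180].

### API

Orientations are given as a 3x3 rotation matrix whose columns are the frame's x, y, z axes.
In Python, from rig import env gives the robot as it stands. The module is installed in compiled form; this text tells all that it offers.
- The arm moves only by the tool jog_arm, never from a script. Its arguments are lists of equal length, an entry for each row: "hand": the finger opening in m, from 0 to 0.0854; "travel": the shift along the world's x, y, z in m, a list of three; "yaw": the turn about the world's z in rad. A call has exactly 5 rows; each row shifts and turns the commanded pose from where the row before left it; what a row does not reach is not made up. A row lasts 1/8 s, in which the tool goes at most 62.5 mm and 10.7 degrees, less where a joint would pass 70% of its speed; a pose out of reach is approached as far as the arm can. A call is refused whole if a number of a shift passes 0.0625 or a number of a turn 0.188, either way. A call with a gripper value outside its range is refused whole. The fingers move at their own pace and stop on an object; "grip_force" is the grip in N (left out, the last holds). Time passes only in rows, so rows that do not move let the fingers close, or fill a call up. It gives the time, the measured TCP pose, the force, the opening and the grip force at its end, in the units of the state.
- env.observe(): the state, without advancing time (a new reading comes with each control period).
- env.get_image(name): name is "scene" or "top"; returns the picture (384x512x3 uint8, red, green, blue); there is no depth.
- env.calibration(name): a dict with "fx", "fy", "cx", "cy" (pixels), "position" and "rotation" of the camera in the world. Camera axes: x right, y down, z forward; pixel columns grow to the right and rows downward; lengths in m; the calibration is good to about 2 mm. A picture is of the moment at which its call begins. calibration takes no time and is no camera call.
- env.close_job(): hands the job in; it is judged then, once.
The state is a dict: "time_s": time; "q": joint angles; "qvel": joint speeds; "joint_efforts": joint torques, N m; "position": TCP position; "tool_rot": TCP orientation; "ft_force": force on the tool from outside, world axes, zero at the start; "wrist_torque": the same for the moment, N m; "grip_width": finger opening in m; "gripper_force": force on a finger pad.
Only numpy, scipy, OpenCV 4.12 (cv2) and the standard library are available. Lean on these libraries where they do the work, as an engineer would, in place of code of your own. Each camera call takes 0.05 s, during which the arm holds its last target. There are 200 camera calls.

### The job

The lid of the pressure cooker is locked on, a few millimetres off centre, and its vent pipe is bare: pick up the pressure weight from the worktop, feel its bore over the vent pipe in the middle of the lid, and press it straight down past its spring catch until it clicks and sits fully home, then let go. Press no harder than that takes, a firm thumb's push: 40 N between the weight and the cooker would bend the pipe. Leave the other kitchen things where they are.

Things in the scene. Friction and masses are not known exactly. Their poses are not given: they have to be found in the camera images.
- weight_center (a point): Centre (half-way up, on the axis) of the pressure weight: steel sleeve with ribbed black top, 50 mm tall, about 0.1 kg, standing upright on the worktop, bore down. Its lowest 9 mm are a flange 37 mm in diameter; above, it is a cylinder 30 mm in diameter (steel to 26 mm above the underside, then black plastic), to be gripped there. z axis up along the bore; its yaw does not matter.
- weight_mouth (a point): Mouth of the weight's bore: centre of its underside, 25 mm below its centre. The bore is 12 mm in diameter, 26 mm deep, closed above, with no bevel at the mouth. Below the catch it slides freely over the pipe.
- weight_catch (a point): The spring catch, on the bore's axis 20 mm above the underside: two sprung balls stand out of the bore wall, 7 mm apart. They meet the pipe's tip when 17.5 mm of the bore is on the pipe; pushing it between them takes about 5 to 18 N, then the force falls off, they snap behind the pipe's head and draw the weight down the last 3 mm until the bore's end meets the tip: a hard stop, home.
- vent_tip (a point): Nominal tip of the cooker's vent pipe, on the axis of the pan (z up), 159 mm above the pan's underside. Its height is right, but the lid has play in the pan's rim and when locked lies off to one side: the real pipe stands 4 to 5.5 mm from this axis, in a different direction each time, and stays there; find it by feel or by eye. Pipe: upright steel, 10 mm in diameter, with a flat tip, its edge hardly broken.
- vent_foot (a point): Nominal foot of the vent pipe, on the pan's axis 28 mm below the tip; the pipe rises from a boss 22 mm wide on the lid. Weight heights, as its centre above the pipe's tip: home, -1 mm (underside 2 mm above the boss); held up by the catch before it is passed, +7.5 mm; standing on the tip without being on the pipe, +25 mm. A lift of about 6 N or more can pull a seated weight off again.
- cooker: The pressure cooker, steel, firm on one of two burners of a gas hob; origin at the centre of the pan's underside, 50 mm above the worktop. Pan 210 mm, lid 224 mm in diameter; the lid's boss is 131 mm above the origin. A long black handle points along -x (to 262 mm from the axis), a short one along +x. A safety valve 16 mm wide stands on the lid at x 45, y 35 mm, up to 4 mm above the boss.
- oven: Bystander: open red enamelled cast-iron pot, 236 mm in diameter and 113 mm high, on the hob's other burner; two loop handles along its x axis reach 154 mm from its axis. Origin at the centre of its underside.
- pepper_mill: Bystander: dark wooden pepper mill, 52 mm in diameter, 123 mm high, on the worktop; origin at the centre of its underside.
- jar: Bystander: amber jar with a lid, 64 mm in diameter, 85 mm high, on the worktop; origin at the centre of its underside.
- spoon: Bystander: light wooden spoon, 240 mm long, lying on the worktop along its x axis.

How it is judged (in metres and radians):
On the way:
1. the weight is picked up and held above the lid (horizontal distance between weight_center and vent_tip below 0.06 m and z of weight_center in the frame of vent_tip above 0.022 m), for 0.1 s.
At the end, for the whole second after the job is handed in: The weight is home on the vent pipe: its centre at most 1 mm above the nominal tip of the pipe (fully home is 1 mm below it) and within 8 mm of it sideways, upright within 0.12 rad, at rest and released (horizontal distance between weight_center and vent_tip below 0.008 m and z of weight_center in the frame of vent_tip below 0.001 m and angle between weight_center's own z axis and vertical below 0.12 rad and linear speed of weight below 0.01 m/s); the robot touches nothing.
It fails at once if the weight is pressed on the cooker with more than 40 N (contact force between weight and cooker above 40 N).
It fails at once if another thing is shifted by more than 30 mm (distance of any of oven, pepper_mill, jar, spoon from where it was at the start of the episode above 0.03 m).
It also fails if it takes over 67 s, if anything falls off the work surface, if the arm or the gripper's body presses on something with over 40 N, if the wrist force passes 120 N, or if a joint passes its speed limit or range.

## Working session

There is one attempt and no reset: what is moved stays moved. The work goes in short steps, Python scripts to look and compute and a tool call to move; the robot and the scene stay as the last step left them, time stands still between calls to the robot, and variables do not carry over. Pictures are saved under pics/ and viewed, at most 10 in all, crops included, and the job is handed in when it is done.

Besides the shell and the picture viewer there is one more tool, called after "Request:" as name([rows], argument=value, ...), one row to a line, values as JSON. jog_arm: Moves the arm, as the interface text tells. Its arguments: {"type":"object","properties":{"hand":{"type":"array"},"travel":{"type":"array"},"yaw":{"type":"array"},"grip_force":{"type":"number"}},"required":["hand","travel","yaw"]}

```bash
mkdir -p pics
python3 - <<'E'
from rig import env
import cv2
for n in("scene","top"):
    cv2.imwrite(f"pics/{n}0.png",env.get_image(n)[:,:,::-1]); c=env.calibration(n); print(n,c)
o=env.observe(); print(o['time_s'],o['position'],o['tool_rot'],o['ft_force'],o['grip_width'],env.finger_overhang)
E
```

```text
scene {'fx': 362.2189860730131, 'fy': 362.2189860730131, 'cx': 256.0072281680781, 'cy': 189.84072986734068, 'position': array([0.91010994, 0.71699146, 0.92685733]), 'rotation': array([[-0.8660844 ,  0.36120304, -0.34558671],
       [ 0.49984747,  0.61591907, -0.60893039],
       [-0.00709406, -0.70012575, -0.71398432]])}
top {'fx': 466.9197304132295, 'fy': 466.9197304132295, 'cx': 257.42483807528913, 'cy': 192.3548144171022, 'position': array([0.33678799, 0.03908586, 1.90905391]), 'rotation': array([[-1.86339014e-02, -9.94258113e-01,  1.05373542e-01],
       [-9.99826311e-01,  1.85676131e-02, -1.61012827e-03],
       [-3.55652061e-04, -1.05385243e-01, -9.94431407e-01]])}
0.1 [0.22251643 0.50269051 0.22710149] [[-9.14385894e-01  4.04843088e-01 -7.14716924e-04]
 [ 4.04843651e-01  9.14385338e-01 -1.03517172e-03]
 [ 2.34444561e-04 -1.23589503e-03 -9.99999209e-01]] [-0.63793807 -0.10616016 -0.99527547] 0.08512080237605044 0.017
```

View pics/scene0.png

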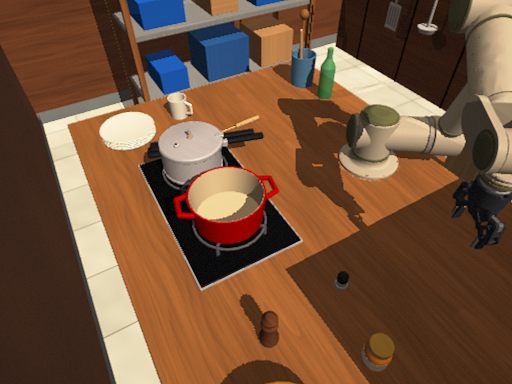

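View pics/top0.png

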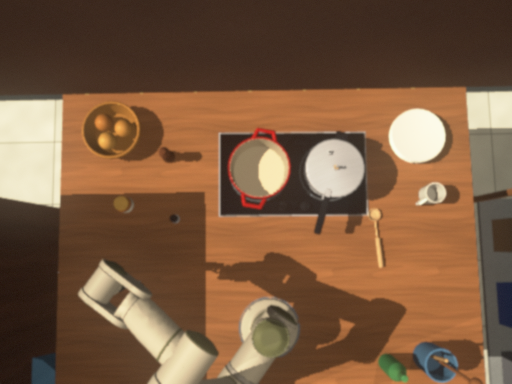

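The scene view shows the weight at about (342,280), the cooker lid at about (192,145), the red pot at (230,205), the mill at (269,328) and the jar at (379,352). In the top view, the weight is at (174,217) and the lid at (334,168).

Run:
```python
import cv2,numpy as np
s=cv2.imread("pics/scene0.png");t=cv2.imread("pics/top0.png")
r=lambda im,x,y,w,h,k:cv2.resize(im[y:y+h,x:x+w],(w*k,h*k),interpolation=cv2.INTER_CUBIC)
a=np.hstack([r(s,145,110,130,75,6)[:, :780]]); 
b=np.hstack([r(t,300,133,80,70,2*2)[:280],r(s,322,262,40,40,7)[:280],r(t,160,203,28,28,10)[:280,:180]])
c=np.zeros((450+140,780,3),np.uint8); c[:450]=a
b=cv2.resize(b,(780*140//140 if 0 else int(b.shape[1]*.5),140)); c[450:590,:b.shape[1]]=b
cv2.imwrite("pics/c1.png",c)
```

```text
(no output)
```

View pics/c1.png

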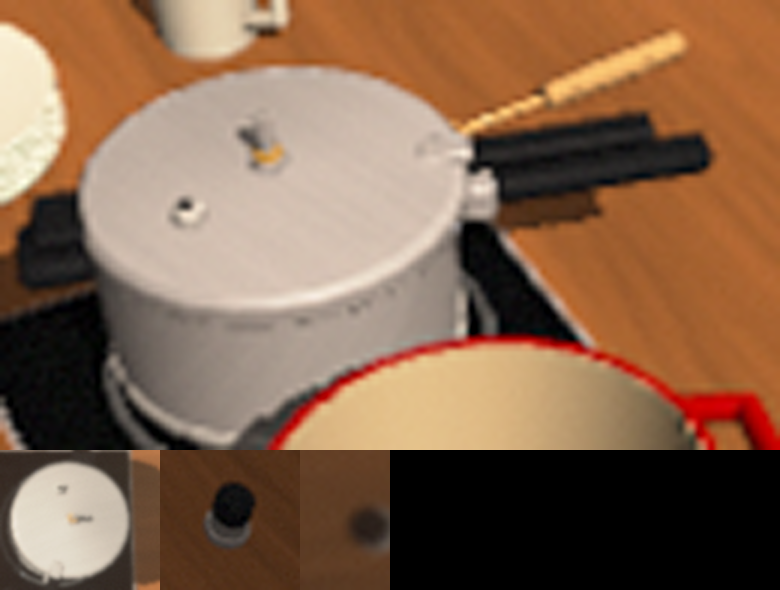

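The crop shows the vent pipe near the lid's centre, with its tip at about (188,130) in the scene image. The safety valve is at (176,145), and the weight has a black top and a steel flange. I'll zoom in on both for sub-pixel positions.

```bash
cat > h.py <<'E'
import numpy as np,cv2
from rig import env
def ray(n,u,v):
    c=env.calibration(n);d=c['rotation']@np.array([(u-c['cx'])/c['fx'],(v-c['cy'])/c['fy'],1]);return c['position'],d
def onz(n,u,v,z):
    p,d=ray(n,u,v);return p+d*(z-p[2])/d[2]
def proj(n,P):
    c=env.calibration(n);q=c['rotation'].T@(np.array(P)-c['position']);return np.array([c['fx']*q[0]/q[2]+c['cx'],c['fy']*q[1]/q[2]+c['cy']])
def tri(u1,u2):
    p,d=ray('scene',*u1);q,e=ray('top',*u2);s=np.linalg.lstsq(np.c_[d,-e],q-p,rcond=None)[0]
    return p+d*s[0],q+e*s[1]
E
python3 - <<'E'
from h import *
s=cv2.imread("pics/scene0.png");t=cv2.imread("pics/top0.png")
def r(im,x,y,w,h,k):
    o=cv2.resize(im[y:y+h,x:x+w],(w*k,h*k),interpolation=cv2.INTER_NEAREST)
    for i in range(0,w,5): cv2.line(o,(i*k,0),(i*k,4),(0,0,255),1); cv2.putText(o,str(x+i),(i*k,14),0,.35,(0,0,255))
    for i in range(0,h,5): cv2.line(o,(0,i*k),(4,i*k),(0,0,255),1); cv2.putText(o,str(y+i),(5,i*k+4),0,.35,(0,0,255))
    return o
A=np.hstack([r(s,175,120,30,25,13),r(s,330,262,25,25,13)]); B=np.hstack([r(t,325,157,25,20,13),r(t,165,207,20,20,13)])
c=np.zeros((590,780,3),np.uint8);c[:325,:A.shape[1]]=A;c[328:588,:B.shape[1]]=B
cv2.imwrite("pics/c2.png",c)
print("tip",onz('scene',188,130.3,.209),"boss top",onz('top',336,167,.209))
print("weight",onz('scene',342.5,275,.05),onz('top',174,217,.05), onz('scene',341,284,.0))
E
```

```text
tip [ 0.61897305 -0.24887853  0.209     ] boss top [ 0.60540135 -0.25470759  0.209     ]
weight [0.44445304 0.37356372 0.05      ] [0.4413177  0.37003817 0.05      ] [0.44039317 0.37466825 0.        ]
```

View pics/c2.png

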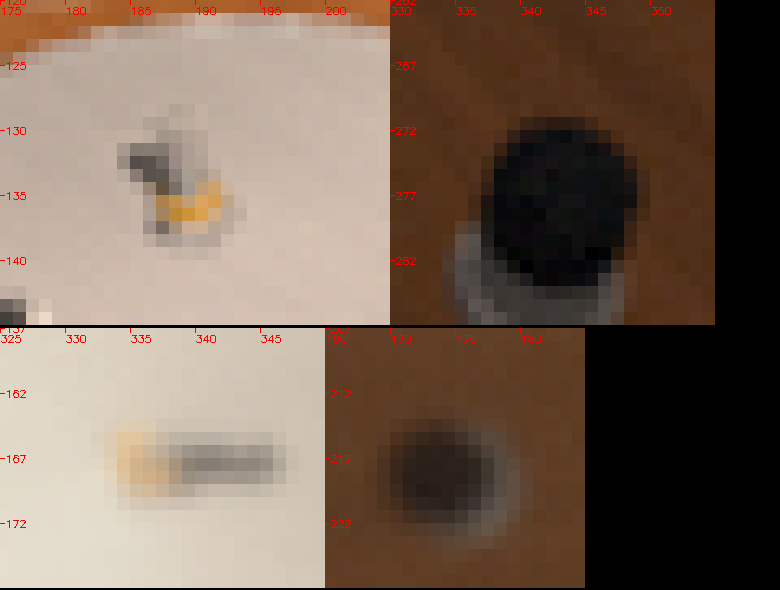

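Run:
```python
from h import *
s=cv2.imread("pics/scene0.png");t=cv2.imread("pics/top0.png")
# orange boss centroid
for n,im,(x,y,w,h) in(('scene',s,(180,125,18,18)),('top',t,(328,160,22,15))):
    c=im[y:y+h,x:x+w].astype(float); bg=np.median(c.reshape(-1,3),0); m=(c[...,2]-c[...,0]); m=np.clip(m-np.median(m)-8,0,None)
    v,u=np.mgrid[y:y+h,x:x+w]; cu,cv_=(m*u).sum()/m.sum(),(m*v).sum()/m.sum(); print(n,'orange',cu,cv_,onz(n,cu,cv_,.183))
print(s[126:141,183:195].mean(2).astype(int)); print(t[162:173,330:345].mean(2).astype(int))
for m in[(189.3,136.5,.181),(188.7,130.3,.209),(188.7,129.9,.209)]: print(onz('scene',*m))
# weight: black top centroid / blob in both
hs=s[264:300,328:358].astype(int).max(2)<28; v,u=np.nonzero(hs);u=u+328;v=v+264
print('black',u.min(),u.max(),v.min(),v.max(),u.mean(),v.mean(),len(u))
c=cv2.cvtColor(t[205:230,160:188],cv2.COLOR_BGR2HSV); m=c[...,1]<110; v,u=np.nonzero(m);print('top blob',u.min()+160,u.max()+160,v.min()+205,v.max()+205,u.mean()+160,v.mean()+205)
# pan/lid: proj weight hypotheses
for P in[(.441,.372,.05),(.441,.372,.038),(.441,.372,0)]: print(proj('scene',P),proj('top',P))
# lid ellipse check
for n,im in(('top',t),):
    g=cv2.cvtColor(im,cv2.COLOR_BGR2HSV); m=((g[...,1]<60)&(g[...,2]>130)).astype(np.uint8)
    k,l,st,ce=cv2.connectedComponentsWithStats(m); i=l[180,320]; cs,_=cv2.findContours((l==i).astype(np.uint8),0,1); e=cv2.fitEllipse(cv2.convexHull(max(cs,key=len)));print(n,e,onz(n,*e[0],.17))
```

```text
scene orange 189.39488966318234 135.4123112659698 [ 0.61550771 -0.25453428  0.183     ]
top orange 335.2720848056537 166.86042402826854 [ 0.61008782 -0.25649907  0.183     ]
[[171 170 171 172 172 171 171 173 173 175 176 177]
 [170 172 171 172 174 173 173 172 174 174 176 178]
 [171 170 173 175 171 164 168 178 173 174 176 178]
 [170 170 172 163 159 170 172 177 176 176 176 177]
 [174 176 178 172 151 153 162 168 178 179 179 177]
 [178 154 122 124 122 143 159 167 179 179 180 180]
 [179 140  78  82 101 142 159 163 178 182 181 182]
 [177 169 126  82  84 127 157 152 169 183 183 184]
 [177 179 170 132  80 111 153 156 158 180 187 186]
 [176 178 182 156 126 138 155 159 150 164 183 190]
 [178 179 182 160 130 125 136 153 169 168 177 192]
 [181 179 183 146 107 145 174 176 165 173 187 192]
 [184 186 185 173 155 160 170 166 167 188 195 193]
 [184 184 187 188 186 181 182 180 186 193 193 194]
 [187 186 188 188 190 190 190 192 190 190 193 194]]
[[210 209 209 207 206 203 202 201 199 199 198 195 195 194 193]
 [211 209 208 207 204 203 202 201 199 196 196 196 195 195 193]
 [211 211 208 204 201 200 199 194 
[... 383 characters left out ...]
93 197 198 198 198 195]
 [217 217 216 215 214 208 207 207 206 205 203 202 201 200 199]
 [217 217 216 216 215 213 211 210 209 207 206 203 202 201 201]]
[ 0.61733824 -0.25168689  0.181     ]
[ 0.61696912 -0.24769598  0.209     ]
[ 0.61610958 -0.24976383  0.209     ]
black 337 348 272 283 342.57547169811323 277.5377358490566 106
top blob 172 179 215 223 175.60344827586206 218.75862068965517
[343.115645   274.01493254] [173.50722048 217.08896584]
[342.40500126 276.32119164] [174.04348646 217.24680003]
[340.23232765 283.37219062] [175.69742854 217.73358946]
top ((333.8108215332031, 168.55154418945312), (58.8109130859375, 60.51564025878906), 27.97715950012207) [ 0.60581144 -0.25299105  0.17      ]
```

Request:
jog_arm([
  [0.022,-0.013,-0.008],
  [0.022,-0.013,-0.008],
  [0.022,-0.013,-0.008],
  [0.022,-0.013,-0.008],
  [0.022,-0.013,-0.008],
], hand=[0.085,0.085,0.085,0.085,0.085], yaw=[-0.147,-0.147,-0.147,-0.147,-0.147], grip_force=60)

```text
time_s: 0.72
position: [0.3332, 0.4373, 0.1871]
tool_rot: [[-0.402, 0.915, -0.001], [0.915, 0.402, -0.0], [-0.0, -0.001, -1.0]]
ft_force: [-0.0, -0.0, -0.2]
grip_width: 0.0848
gripper_force: 0.0
```

Request:
jog_arm([
  [0.022,-0.013,-0.008],
  [0.022,-0.013,-0.008],
  [0.022,-0.013,-0.008],
  [0.022,-0.013,-0.008],
  [0.021,-0.012,-0.007],
], hand=[0.085,0.085,0.085,0.085,0.085], yaw=[-0.147,-0.147,-0.147,-0.147,-0.147])

```text
time_s: 1.35
position: [0.4422, 0.3733, 0.148]
tool_rot: [[0.316, 0.949, -0.001], [0.949, -0.316, -0.0], [-0.001, -0.001, -1.0]]
ft_force: [-0.7, 0.8, -1.1]
grip_width: 0.0847
gripper_force: 0.0
```

Request:
jog_arm([
  [0,0,-0.03],
  [0,0,-0.03],
  [0,0,-0.03],
  [0,0,-0.026],
  [0,0,0],
], hand=[0.085,0.085,0.085,0.085,0.085], yaw=[0,0,0,0,0])

```text
time_s: 1.98
position: [0.4407, 0.3733, 0.0309]
tool_rot: [[0.311, 0.95, -0.004], [0.95, -0.311, -0.002], [-0.003, -0.003, -1.0]]
ft_force: [0.3, 0.2, -1.3]
grip_width: 0.0854
gripper_force: 0.0
```

Request:
jog_arm([
  [0,0,0],
  [0,0,0],
  [0,0,0],
  [0,0,0],
  [0,0,0],
], hand=[0.0,0.0,0.0,0.0,0.0], yaw=[0,0,0,0,0])

```text
time_s: 2.6
position: [0.442, 0.3742, 0.0336]
tool_rot: [[0.311, 0.951, 0.001], [0.951, -0.311, 0.001], [0.001, 0.001, -1.0]]
ft_force: [-1.0, -0.4, 5.6]
grip_width: 0.0274
gripper_force: 58.8
```

Run:
```python
from h import *
s=env.get_image("scene")[:,:,::-1];cv2.imwrite("pics/scene1.png",s)
cv2.imwrite("pics/c3.png",cv2.resize(s[225:310,290:400],None,fx=6,fy=6,interpolation=cv2.INTER_CUBIC))
o=env.observe();print(o['position'],o['ft_force'],o['wrist_torque'],o['grip_width'])
```

```text
[0.44195401 0.37415743 0.03363167] [-1.91808531 -0.51339368  5.76367832] [-0.12700485  0.09265628  0.00104   ] 0.027312661753295626
```

View pics/c3.png

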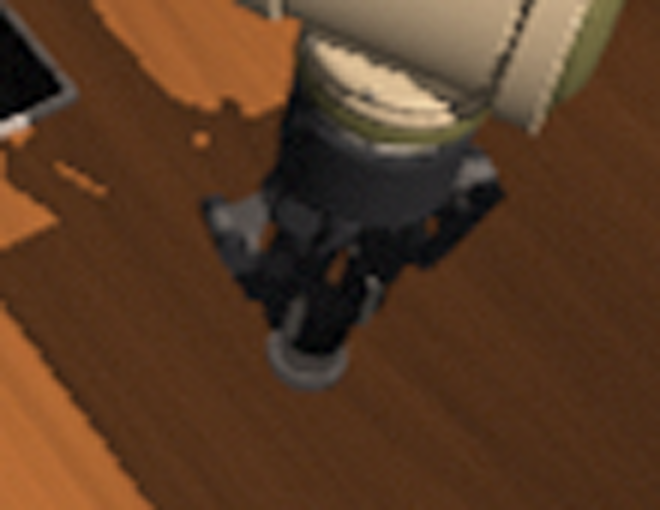

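The weight is held upright and centred between the fingers, with its flange visible at about (341,285). Next I lift it and carry it high over to the cooker.

Request:
jog_arm([
  [0,0,0.02],
  [0,0,0.06],
  [0,0,0.06],
  [0,0,0.06],
  [0,0,0.06],
], hand=[0.0,0.0,0.0,0.0,0.0], yaw=[0,0,0,0,0], grip_force=90)

```text
time_s: 3.28
position: [0.4411, 0.3736, 0.2948]
tool_rot: [[0.311, 0.95, 0.0], [0.95, -0.311, 0.0], [0.0, 0.0, -1.0]]
ft_force: [0.6, -0.2, -1.6]
grip_width: 0.026
gripper_force: 89.0
```

Request:
jog_arm([
  [0.012,-0.042,0],
  [0.012,-0.042,0],
  [0.012,-0.042,0],
  [0.012,-0.042,0],
  [0.012,-0.042,0],
], hand=[0.0,0.0,0.0,0.0,0.0], yaw=[0,0,0,0,0])

```text
time_s: 3.9
position: [0.5016, 0.1625, 0.2927]
tool_rot: [[0.311, 0.951, -0.0], [0.951, -0.311, 0.0], [0.0, -0.0, -1.0]]
ft_force: [0.8, -0.2, -1.3]
grip_width: 0.0266
gripper_force: 89.1
```

Request:
jog_arm([
  [0.012,-0.042,0],
  [0.012,-0.042,0],
  [0.012,-0.042,0],
  [0.012,-0.042,0],
  [0.012,-0.042,0],
], hand=[0.0,0.0,0.0,0.0,0.0], yaw=[0,0,0,0,0])

```text
time_s: 4.53
position: [0.5617, -0.0475, 0.2927]
tool_rot: [[0.311, 0.95, -0.0], [0.95, -0.311, 0.0], [0.0, -0.0, -1.0]]
ft_force: [-0.4, 0.8, -0.9]
grip_width: 0.0263
gripper_force: 89.1
```

Request:
jog_arm([
  [0.012,-0.042,0],
  [0.012,-0.042,0],
  [0.011,-0.042,0],
  [0.011,-0.042,0],
  [0.009,-0.038,0],
], hand=[0.0,0.0,0.0,0.0,0.0], yaw=[0,0,0,0,0])

```text
time_s: 5.15
position: [0.6167, -0.2536, 0.2924]
tool_rot: [[0.311, 0.95, -0.0], [0.95, -0.311, 0.0], [0.0, -0.001, -1.0]]
ft_force: [0.4, 1.8, -1.9]
grip_width: 0.0263
gripper_force: 89.1
```

Request:
jog_arm([
  [0,0,-0.01],
  [0,0,-0.01],
  [0,0,-0.01],
  [0,0,-0.006],
  [0,0,0],
], hand=[0.0,0.0,0.0,0.0,0.0], yaw=[0,0,0,0,0])

```text
time_s: 5.78
position: [0.6166, -0.2515, 0.2563]
tool_rot: [[0.31, 0.951, -0.001], [0.951, -0.31, 0.0], [0.0, -0.001, -1.0]]
ft_force: [-0.1, -0.1, -1.0]
grip_width: 0.0264
gripper_force: 89.2
```

View scene.

Run:
```python
from h import *
s=env.get_image("scene")[:,:,::-1];cv2.imwrite("pics/scene2.png",s)
s0=cv2.imread("pics/scene0.png")
f=lambda a:cv2.resize(a[95:150,160:220],None,fx=10,fy=10,interpolation=cv2.INTER_NEAREST)
o=f(s)
for i in range(0,60,5):cv2.putText(o,str(160+i),(i*10,10),0,.35,(0,0,255))
for i in range(0,55,5):cv2.putText(o,str(95+i),(0,i*10+10),0,.35,(0,0,255))
cv2.imwrite("pics/c4.png",o)
p=env.observe()['position'];print(p)
for dz in(-.0336+.05,-.0336):print(proj('scene',p+[0,0,dz]))
print(proj('scene',(p[0],p[1],.209)))
```

```text
[ 0.61668634 -0.25175508  0.25679923]
[185.48463204 113.20194386]
[187.70133152 126.1162801 ]
[188.30687089 129.64411016]
```

View pics/c4.png

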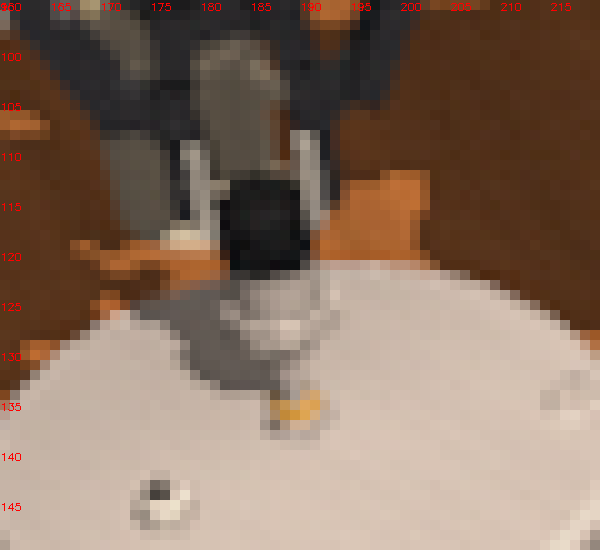

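The weight is in place above the pipe. The flange centre is at about (187,126) and the pipe stands just below it at column 189, with the orange boss at (189,135). I'll record a free-air baseline, then make contact.

Request:
jog_arm([
  [-0.001,0.001,-0.005],
  [0,0,-0.004],
  [0,0,-0.001],
  [0,0,0],
  [0,0,0],
], hand=[0.0,0.0,0.0,0.0,0.0], yaw=[0,0,0,0,0])

```text
time_s: 6.45
position: [0.6157, -0.2511, 0.2468]
tool_rot: [[0.311, 0.95, 0.0], [0.95, -0.311, -0.0], [-0.0, 0.0, -1.0]]
ft_force: [0.1, -0.3, -1.1]
grip_width: 0.0263
gripper_force: 89.2
```

```bash
cat > o.py <<'E'
from rig import env
import numpy as np
o=env.observe();print(o['time_s'],np.round(o['position'],5),np.round(o['ft_force'],2),np.round(o['wrist_torque'],4))
E
python3 o.py
```

```text
6.45 [ 0.6157  -0.25115  0.24677] [ 0.09 -0.25 -1.13] [-0.0263  0.0028 -0.0355]
```

Request:
jog_arm([
  [0,0,-0.001],
  [0,0,-0.001],
  [0,0,-0.001],
  [0,0,0],
  [0,0,0],
], hand=[0.0,0.0,0.0,0.0,0.0], yaw=[0,0,0,0,0])

```text
time_s: 7.08
position: [0.6156, -0.2511, 0.2436]
tool_rot: [[0.311, 0.95, -0.0], [0.95, -0.311, 0.0], [0.0, -0.0, -1.0]]
ft_force: [1.0, -0.3, -1.5]
grip_width: 0.0268
gripper_force: 89.2
```

```bash
python3 o.py
```

```text
7.075 [ 0.61564 -0.25109  0.24362] [ 1.03 -0.34 -1.5 ] [ 0.0275 -0.014   0.0179]
```

Request:
jog_arm([
  [0,0,-0.001],
  [0,0,-0.0005],
  [0,0,-0.0005],
  [0,0,0],
  [0,0,0],
], hand=[0.0,0.0,0.0,0.0,0.0], yaw=[0,0,0,0,0])

```text
time_s: 7.7
position: [0.6158, -0.251, 0.2425]
tool_rot: [[0.311, 0.951, 0.001], [0.951, -0.311, -0.001], [-0.0, 0.001, -1.0]]
ft_force: [-1.4, 2.2, 5.5]
grip_width: 0.0261
gripper_force: 89.8
```

```bash
python3 o.py
```

```text
7.7 [ 0.61576 -0.25102  0.24251] [-1.35  2.21  5.47] [0.2281 0.2602 0.0512]
```

Request:
jog_arm([
  [0,0,-0.0005],
  [0,0,-0.0005],
  [0,0,0],
  [0,0,0],
  [0,0,0],
], hand=[0.0,0.0,0.0,0.0,0.0], yaw=[0,0,0,0,0])

```text
time_s: 8.32
position: [0.6158, -0.251, 0.2424]
tool_rot: [[0.311, 0.951, 0.002], [0.951, -0.311, -0.001], [-0.0, 0.002, -1.0]]
ft_force: [-1.7, 2.1, 9.5]
grip_width: 0.0258
gripper_force: 90.3
```

```bash
python3 o.py
```

```text
8.325 [ 0.6158  -0.25097  0.2424 ] [-1.69  2.08  9.46] [ 0.359   0.4055 -0.0473]
```

Request:
jog_arm([
  [-0.0005,0.0004,0],
  [-0.0005,0.0004,0],
  [-0.0005,0.0004,0],
  [0,0,0],
  [0,0,0],
], hand=[0.0,0.0,0.0,0.0,0.0], yaw=[0,0,0,0,0])

```text
time_s: 8.95
position: [0.6152, -0.2504, 0.2424]
tool_rot: [[0.311, 0.951, 0.005], [0.951, -0.311, -0.003], [-0.001, 0.005, -1.0]]
ft_force: [3.4, -0.3, 7.7]
grip_width: 0.0263
gripper_force: 90.0
```

```bash
python3 o.py
```

```text
8.95 [ 0.61517 -0.25042  0.24238] [ 3.4  -0.32  7.73] [-0.1918 -0.5146  0.0411]
```

Request:
jog_arm([
  [-0.0005,0.0004,0],
  [-0.0005,0.0004,0],
  [-0.0005,0.0004,0],
  [0,0,0],
  [0,0,0],
], hand=[0.0,0.0,0.0,0.0,0.0], yaw=[0,0,0,0,0])

```text
time_s: 9.57
position: [0.6136, -0.2495, 0.2423]
tool_rot: [[0.311, 0.95, 0.005], [0.95, -0.311, -0.003], [-0.001, 0.005, -1.0]]
ft_force: [2.3, -2.3, 7.7]
grip_width: 0.0264
gripper_force: 90.0
```

```bash
python3 o.py
```

```text
9.575 [ 0.6136  -0.24946  0.24233] [ 2.33 -2.34  7.73] [-0.3596 -0.446   0.0258]
```

Run:
```python
from h import *
s=env.get_image("scene")[:,:,::-1];cv2.imwrite("pics/scene3.png",s)
o=cv2.resize(s[118:142,172:204],None,fx=24,fy=24,interpolation=cv2.INTER_NEAREST)
for i in range(0,32,2):cv2.putText(o,str(172+i),(i*24,10),0,.35,(0,0,255))
for i in range(0,24,2):cv2.putText(o,str(118+i),(0,i*24+14),0,.35,(0,0,255))
cv2.imwrite("pics/c5.png",o)
p=env.observe()['position']
for dz in(.05,.026,.009,0):
    print(dz,[np.round(proj('scene',[p[0]+a*-.866,p[1]+a*.5,.209+dz]),2) for a in(0,-.015,.015,-.0185,.0185)])
for a in(0,-.005,.005):print(np.round(proj('scene',[p[0]+a*-.866,p[1]+a*.5,.20]),2))
```

```text
0.05 [array([187.29, 117.03]), array([182.64, 117.06]), array([191.94, 117.  ]), array([181.56, 117.06]), array([193.02, 117.  ])]
0.026 [array([188.34, 123.22]), array([183.76, 123.24]), array([192.92, 123.19]), array([182.69, 123.25]), array([193.99, 123.19])]
0.009 [array([189.06, 127.5 ]), array([184.53, 127.52]), array([193.59, 127.47]), array([183.47, 127.53]), array([194.65, 127.46])]
0 [array([189.44, 129.72]), array([184.93, 129.75]), array([193.95, 129.7 ]), array([183.87, 129.76]), array([195.  , 129.69])]
[189.81 131.93]
[188.31 131.94]
[191.3  131.92]
```

View pics/c5.png

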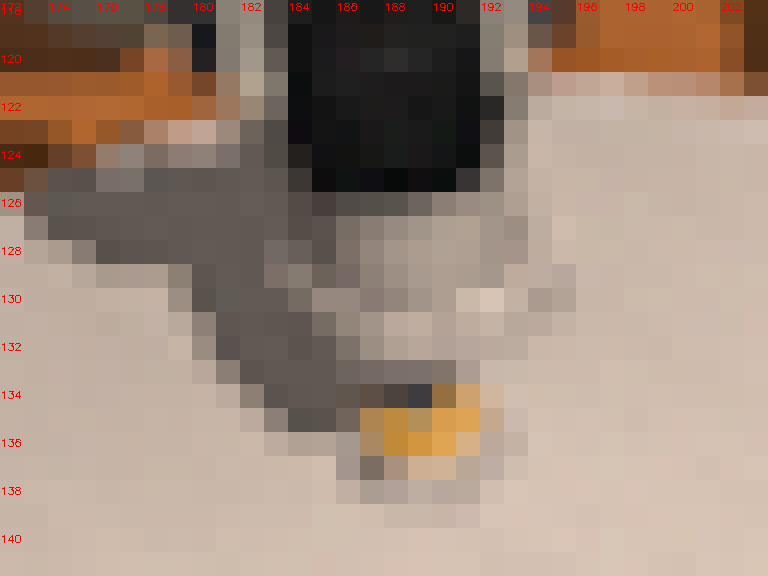

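The flange edges are at columns 184.5 to 195, which puts its centre at about 189.4. The pipe axis sits at about 188.8, with its tip on row 129.2. So the weight has gone about 2 mm too far right in the image and is about 2.5 mm too near the camera. I'll go back with a lighter press and scan away from the camera.

Request:
jog_arm([
  [0.0007,-0.0006,0.0007],
  [0.0007,-0.0006,0],
  [0.0006,-0.0005,0],
  [0.0005,-0.0005,0],
  [0,0,0],
], hand=[0.0,0.0,0.0,0.0,0.0], yaw=[0,0,0,0,0])

```text
time_s: 10.25
position: [0.6151, -0.2508, 0.2424]
tool_rot: [[0.311, 0.95, 0.001], [0.95, -0.311, -0.001], [-0.0, 0.001, -1.0]]
ft_force: [-2.6, 1.4, 7.6]
grip_width: 0.0261
gripper_force: 90.1
```

Request:
jog_arm([
  [-0.0002,-0.0004,0],
  [-0.0002,-0.0004,0],
  [-0.0002,-0.0004,0],
  [-0.0002,-0.0004,0],
  [-0.0002,-0.0004,0],
], hand=[0.0,0.0,0.0,0.0,0.0], yaw=[0,0,0,0,0])

```text
time_s: 10.88
position: [0.6146, -0.2524, 0.2426]
tool_rot: [[0.31, 0.951, 0.002], [0.951, -0.31, -0.0], [0.001, 0.002, -1.0]]
ft_force: [1.0, 2.8, 7.2]
grip_width: 0.0263
gripper_force: 90.1
```

Request:
jog_arm([
  [-0.0002,-0.0004,0],
  [-0.0002,-0.0004,0],
  [-0.0002,-0.0004,0],
  [-0.0002,-0.0004,0],
  [-0.0002,-0.0004,0],
], hand=[0.0,0.0,0.0,0.0,0.0], yaw=[0,0,0,0,0])

```text
time_s: 11.5
position: [0.6138, -0.2544, 0.2426]
tool_rot: [[0.31, 0.951, 0.003], [0.951, -0.31, -0.0], [0.001, 0.003, -1.0]]
ft_force: [1.6, 2.7, 7.8]
grip_width: 0.0263
gripper_force: 90.1
```

Request:
jog_arm([
  [-0.0003,-0.0004,0],
  [-0.0006,0.0002,0],
  [-0.0006,0.0002,0],
  [-0.0006,0.0003,0],
  [0,0,0],
], hand=[0.0,0.0,0.0,0.0,0.0], yaw=[0,0,0,0,0])

```text
time_s: 12.12
position: [0.6119, -0.2548, 0.2425]
tool_rot: [[0.311, 0.951, 0.003], [0.951, -0.311, -0.002], [-0.0, 0.004, -1.0]]
ft_force: [2.7, -0.4, 6.0]
grip_width: 0.0263
gripper_force: 89.9
```

Request:
jog_arm([
  [0.0002,0.0005,0],
  [0.0002,0.0005,0],
  [0.0002,0.0005,0],
  [0.0002,0.0005,0],
  [0.0002,0.0005,0],
], hand=[0.0,0.0,0.0,0.0,0.0], yaw=[0,0,0,0,0])

```text
time_s: 12.75
position: [0.6124, -0.2529, 0.2424]
tool_rot: [[0.311, 0.95, 0.002], [0.95, -0.311, -0.002], [-0.002, 0.003, -1.0]]
ft_force: [-0.3, -2.1, 6.3]
grip_width: 0.0263
gripper_force: 89.8
```

Request:
jog_arm([
  [0.0002,0.0005,0],
  [0.0002,0.0005,0],
  [0.0002,0.0005,0],
  [0.0002,0.0005,0],
  [0,0,0],
], hand=[0.0,0.0,0.0,0.0,0.0], yaw=[0,0,0,0,0])

```text
time_s: 13.38
position: [0.613, -0.2509, 0.2423]
tool_rot: [[0.311, 0.95, 0.002], [0.95, -0.311, -0.002], [-0.002, 0.002, -1.0]]
ft_force: [-1.1, -1.2, 6.6]
grip_width: 0.0262
gripper_force: 89.8
```

Request:
jog_arm([
  [0.0006,0.0002,0],
  [0.0006,0.0002,0],
  [0.0006,0.0002,0],
  [0.0006,0.0002,0],
  [0.0004,0.0001,0],
], hand=[0.0,0.0,0.0,0.0,0.0], yaw=[0,0,0,0,0])

```text
time_s: 14.0
position: [0.6154, -0.2498, 0.2422]
tool_rot: [[0.311, 0.95, 0.0], [0.95, -0.311, -0.002], [-0.001, 0.001, -1.0]]
ft_force: [-2.6, -0.6, 7.6]
grip_width: 0.0264
gripper_force: 90.0
```

Request:
jog_arm([
  [0.0002,0.0005,0],
  [0.0002,0.0005,0],
  [0.0002,0.0005,0],
  [0.0002,0.0005,0],
  [0.0002,0.0005,0],
], hand=[0.0,0.0,0.0,0.0,0.0], yaw=[0,0,0,0,0])

```text
time_s: 14.62
position: [0.6167, -0.2475, 0.2422]
tool_rot: [[0.311, 0.95, 0.001], [0.95, -0.311, -0.002], [-0.002, 0.002, -1.0]]
ft_force: [-0.7, -2.4, 5.9]
grip_width: 0.0261
gripper_force: 89.9
```

Request:
jog_arm([
  [0.0002,0.0004,0],
  [0.0002,0.0004,0],
  [0.0006,-0.0002,0],
  [0.0006,-0.0002,0],
  [0.0005,-0.0002,0],
], hand=[0.0,0.0,0.0,0.0,0.0], yaw=[0,0,0,0,0])

```text
time_s: 15.25
position: [0.6185, -0.2469, 0.2422]
tool_rot: [[0.311, 0.95, 0.0], [0.95, -0.311, -0.001], [-0.001, 0.001, -1.0]]
ft_force: [-3.7, -0.9, 7.2]
grip_width: 0.0263
gripper_force: 90.0
```

```bash
python3 - <<'E'
from h import *
print(tri((189.3,136.3),(335.9,167)),onz('top',335.9,167,.181),onz('scene',189.3,136.3,.181))
for P in[(.615,-.251,.181),(.615,-.251,.209)]:print(proj('top',P),proj('scene',P))
E
python3 o.py
```

```text
(array([ 0.61409904, -0.26200897,  0.17385377]), array([ 0.6110773 , -0.26053201,  0.17312139])) [ 0.60983242 -0.25917218  0.181     ] [ 0.61690827 -0.25271796  0.181     ]
[333.66815187 165.67598157] [190.02216645 136.39224573]
[334.89944215 164.4433236 ] [188.86673915 129.60692355]
15.25 [ 0.61848 -0.24687  0.24219] [-3.69 -0.88  7.16] [-0.1126  0.6546 -0.0304]
```

Request:
jog_arm([
  [-0.0003,-0.0007,0],
  [-0.0003,-0.0007,0],
  [-0.0003,-0.0006,0],
  [-0.0003,-0.0006,0],
  [-0.0003,-0.0006,0],
], hand=[0.0,0.0,0.0,0.0,0.0], yaw=[0,0,0,0,0])

```text
time_s: 15.88
position: [0.6178, -0.2493, 0.2425]
tool_rot: [[0.31, 0.951, 0.003], [0.951, -0.31, -0.0], [0.001, 0.002, -1.0]]
ft_force: [0.6, 3.4, 7.5]
grip_width: 0.0262
gripper_force: 90.1
```

Request:
jog_arm([
  [-0.0003,-0.0006,0],
  [-0.0003,-0.0006,0],
  [-0.0003,-0.0006,0],
  [-0.0003,-0.0006,0],
  [-0.0003,-0.0006,0],
], hand=[0.0,0.0,0.0,0.0,0.0], yaw=[0,0,0,0,0])

```text
time_s: 16.5
position: [0.6164, -0.2523, 0.2426]
tool_rot: [[0.31, 0.951, 0.003], [0.951, -0.31, -0.0], [0.001, 0.003, -1.0]]
ft_force: [1.5, 3.7, 7.0]
grip_width: 0.0263
gripper_force: 90.1
```

Request:
jog_arm([
  [-0.0002,-0.0006,0],
  [-0.0002,-0.0006,0],
  [-0.0002,-0.0006,0],
  [-0.0002,-0.0006,0],
  [-0.0002,-0.0006,0],
], hand=[0.0,0.0,0.0,0.0,0.0], yaw=[0,0,0,0,0])

```text
time_s: 17.12
position: [0.6153, -0.2552, 0.2425]
tool_rot: [[0.31, 0.951, 0.003], [0.951, -0.31, -0.0], [0.001, 0.003, -1.0]]
ft_force: [0.8, 2.6, 7.7]
grip_width: 0.026
gripper_force: 90.1
```

```bash
cat > av.py <<'E'
from rig import env
import numpy as np
R=[]
for i in range(8):
    env.get_image("scene"); o=env.observe(); R.append(np.r_[o['position'],o['ft_force'],o['wrist_torque'],o['tool_rot'][:,2]])
R=np.array(R); m=R.mean(0); print(o['time_s'],np.round(m,4),'sd',np.round(R.std(0)[3:8],3))
open('log.txt','a').write(' '.join('%.6f'%x for x in m)+'\n')
E
python3 av.py
```

```text
17.525 [ 6.1530e-01 -2.5530e-01  2.4250e-01  8.9540e-01  2.4858e+00  7.1227e+00
  4.8720e-01 -1.8380e-01 -9.0000e-04  2.6000e-03 -3.0000e-04 -1.0000e+00] sd [0.49  0.657 0.478 0.023 0.037]
```

Request:
jog_arm([
  [-0.0002,-0.0006,0],
  [-0.0002,-0.0006,0],
  [-0.0002,-0.0006,0],
  [-0.0002,-0.0006,0],
  [-0.0002,-0.0006,0],
], hand=[0.0,0.0,0.0,0.0,0.0], yaw=[0,0,0,0,0])

```text
time_s: 18.15
position: [0.6138, -0.2586, 0.2412]
tool_rot: [[0.311, 0.951, 0.0], [0.951, -0.311, 0.0], [0.0, -0.0, -1.0]]
ft_force: [-1.4, -0.6, -1.3]
grip_width: 0.026
gripper_force: 89.5
```

```bash
python3 av.py
```

```text
18.55 [ 6.1360e-01 -2.5870e-01  2.4070e-01  1.6530e-01 -1.7180e-01 -1.5236e+00
 -3.9000e-03 -2.1200e-02 -3.7000e-03 -1.0000e-03  5.0000e-04 -1.0000e+00] sd [0.495 0.455 0.42  0.015 0.029]
```

Request:
jog_arm([
  [-0.0006,0.0001,0],
  [-0.0006,0.0001,0],
  [-0.0006,0.0002,0],
  [-0.0006,0.0002,0],
  [-0.0006,0.0002,0],
], hand=[0.0,0.0,0.0,0.0,0.0], yaw=[0,0,0,0,0])

```text
time_s: 19.18
position: [0.6121, -0.2584, 0.2415]
tool_rot: [[0.311, 0.951, 0.004], [0.951, -0.311, -0.002], [-0.0, 0.005, -1.0]]
ft_force: [9.3, -4.1, -4.5]
grip_width: 0.0262
gripper_force: 88.9
```

```bash
python3 av.py
```

```text
19.575 [ 6.1210e-01 -2.5840e-01  2.4150e-01  8.4864e+00 -2.8328e+00 -3.9703e+00
 -6.0450e-01 -1.7868e+00  4.7000e-03  4.1000e-03 -1.6000e-03 -1.0000e+00] sd [0.627 0.45  0.38  0.034 0.021]
```

The bore has dropped over the pipe: z fell, and sideways motion is now blocked. I'll centre it, then descend.

Request:
jog_arm([
  [0.001,-0.0003,0],
  [0.001,-0.0003,0],
  [0,0,-0.001],
  [0,0,-0.001],
  [0,0,-0.001],
], hand=[0.0,0.0,0.0,0.0,0.0], yaw=[0,0,0,0,0])

```text
time_s: 20.2
position: [0.6129, -0.2586, 0.2385]
tool_rot: [[0.311, 0.95, 0.001], [0.95, -0.311, -0.0], [-0.0, 0.001, -1.0]]
ft_force: [3.7, -1.6, -0.5]
grip_width: 0.0264
gripper_force: 89.4
```

```bash
python3 av.py
```

```text
20.6 [ 6.1290e-01 -2.5860e-01  2.3840e-01  4.1091e+00 -1.6163e+00 -2.9420e-01
 -3.8510e-01 -9.4190e-01  1.4100e-02  4.0000e-04 -2.0000e-04 -1.0000e+00] sd [0.3   0.431 0.447 0.039 0.036]
```

Request:
jog_arm([
  [0.0011,-0.0004,0],
  [0,0,-0.002],
  [0,0,-0.002],
  [0,0,-0.002],
  [0,0,0],
], hand=[0.0,0.0,0.0,0.0,0.0], yaw=[0,0,0,0,0])

```text
time_s: 21.22
position: [0.6137, -0.2588, 0.232]
tool_rot: [[0.311, 0.95, -0.001], [0.95, -0.311, 0.0], [0.0, -0.001, -1.0]]
ft_force: [-0.2, 0.0, -1.6]
grip_width: 0.0267
gripper_force: 89.3
```

```bash
python3 av.py
```

```text
21.625 [ 6.1380e-01 -2.5890e-01  2.3240e-01  3.0540e-01 -1.9380e-01 -1.3779e+00
  8.4000e-03 -1.5900e-02  4.0000e-04 -0.0000e+00  0.0000e+00 -1.0000e+00] sd [0.455 0.555 0.407 0.033 0.019]
```

Request:
jog_arm([
  [0,0,-0.002],
  [0,0,-0.002],
  [0,0,-0.002],
  [0,0,0],
  [0,0,0],
], hand=[0.0,0.0,0.0,0.0,0.0], yaw=[0,0,0,0,0])

```text
time_s: 22.25
position: [0.6139, -0.2589, 0.2264]
tool_rot: [[0.311, 0.951, 0.0], [0.951, -0.311, -0.0], [-0.0, 0.0, -1.0]]
ft_force: [0.0, -0.8, -1.1]
grip_width: 0.0262
gripper_force: 89.3
```

Request:
jog_arm([
  [0,0,-0.001],
  [0,0,-0.001],
  [0,0,-0.0005],
  [0,0,-0.0005],
  [0,0,0],
], hand=[0.0,0.0,0.0,0.0,0.0], yaw=[0,0,0,0,0])

```text
time_s: 22.88
position: [0.614, -0.259, 0.2237]
tool_rot: [[0.311, 0.95, 0.001], [0.95, -0.311, -0.001], [-0.0, 0.001, -1.0]]
ft_force: [-0.5, -0.3, 2.5]
grip_width: 0.0266
gripper_force: 89.7
```

Request:
jog_arm([
  [0,0,-0.0005],
  [0,0,-0.0005],
  [0,0,-0.0005],
  [0,0,0],
  [0,0,0],
], hand=[0.0,0.0,0.0,0.0,0.0], yaw=[0,0,0,0,0])

```text
time_s: 23.5
position: [0.6137, -0.2588, 0.221]
tool_rot: [[0.311, 0.95, -0.001], [0.95, -0.311, 0.001], [0.0, -0.001, -1.0]]
ft_force: [1.5, -0.5, -3.8]
grip_width: 0.0264
gripper_force: 89.3
```

Request:
jog_arm([
  [0,0,-0.001],
  [0,0,-0.001],
  [0,0,-0.001],
  [0,0,0],
  [0,0,0],
], hand=[0.0,0.0,0.0,0.0,0.0], yaw=[0,0,0,0,0])

```text
time_s: 24.12
position: [0.6137, -0.2589, 0.2184]
tool_rot: [[0.311, 0.95, -0.001], [0.95, -0.311, 0.0], [0.0, -0.001, -1.0]]
ft_force: [-1.3, -1.1, -3.9]
grip_width: 0.0267
gripper_force: 89.1
```

Request:
jog_arm([
  [0,0,-0.0005],
  [0,0,-0.0005],
  [0,0,-0.0005],
  [0,0,0],
  [0,0,0],
], hand=[0.0,0.0,0.0,0.0,0.0], yaw=[0,0,0,0,0])

```text
time_s: 24.75
position: [0.6139, -0.2588, 0.2175]
tool_rot: [[0.311, 0.951, 0.0], [0.951, -0.311, -0.0], [0.0, 0.0, -1.0]]
ft_force: [-0.1, -0.3, -1.9]
grip_width: 0.0259
gripper_force: 89.3
```

Request:
jog_arm([
  [0,0,-0.0005],
  [0,0,-0.0005],
  [0,0,0],
  [0,0,0],
  [0,0,0],
], hand=[0.0,0.0,0.0,0.0,0.0], yaw=[0,0,0,0,0])

```text
time_s: 25.38
position: [0.6139, -0.2589, 0.2166]
tool_rot: [[0.311, 0.951, 0.0], [0.951, -0.311, -0.0], [-0.0, 0.0, -1.0]]
ft_force: [-1.5, 0.5, 2.5]
grip_width: 0.0263
gripper_force: 89.7
```

Request:
jog_arm([
  [0,0,-0.0005],
  [0,0,-0.0005],
  [0,0,0],
  [0,0,0],
  [0,0,0],
], hand=[0.0,0.0,0.0,0.0,0.0], yaw=[0,0,0,0,0])

```text
time_s: 26.0
position: [0.6139, -0.2589, 0.2165]
tool_rot: [[0.311, 0.95, 0.001], [0.95, -0.311, -0.001], [-0.0, 0.002, -1.0]]
ft_force: [-2.9, 1.1, 6.9]
grip_width: 0.0264
gripper_force: 90.4
```

Request:
jog_arm([
  [0,0,0],
  [0,0,0],
  [0,0,0],
  [0,0,0],
  [0,0,0],
], hand=[0.0,0.0,0.0,0.0,0.0], yaw=[0,0,0,0,0], grip_force=20)

```text
time_s: 26.62
position: [0.6139, -0.2589, 0.2165]
tool_rot: [[0.311, 0.951, 0.001], [0.951, -0.311, -0.001], [-0.0, 0.002, -1.0]]
ft_force: [-1.8, 0.4, 7.8]
grip_width: 0.0266
gripper_force: 90.4
```

Request:
jog_arm([
  [0,0,0],
  [0,0,0],
  [0,0,0],
  [0,0,0],
  [0,0,0],
], hand=[0.03,0.035,0.04,0.05,0.06], yaw=[0,0,0,0,0])

```text
time_s: 27.25
position: [0.6139, -0.2589, 0.2152]
tool_rot: [[0.311, 0.95, -0.0], [0.95, -0.311, 0.0], [0.0, -0.0, -1.0]]
ft_force: [-0.2, 0.4, -0.1]
grip_width: 0.0601
gripper_force: 0.0
```

Request:
jog_arm([
  [0,0,0],
  [0,0,0],
  [0,0,0],
  [0,0,0.01],
  [0,0,0.01],
], hand=[0.075,0.085,0.085,0.085,0.085], yaw=[0,0,0,0,0])

```text
time_s: 27.88
position: [0.6139, -0.259, 0.2364]
tool_rot: [[0.311, 0.95, 0.001], [0.95, -0.311, -0.0], [-0.0, 0.001, -1.0]]
ft_force: [-0.2, 0.1, -0.1]
grip_width: 0.0852
gripper_force: 0.0
```

Request:
jog_arm([
  [0,0,0.02],
  [0,0,0.03],
  [0,0,0.03],
  [0,0,0.03],
  [0,0,0.02],
], hand=[0.085,0.085,0.085,0.085,0.085], yaw=[0,0,0,0,0])

```text
time_s: 28.5
position: [0.6138, -0.2588, 0.3679]
tool_rot: [[0.311, 0.95, 0.002], [0.95, -0.311, -0.002], [-0.001, 0.003, -1.0]]
ft_force: [-0.3, 0.8, -0.2]
grip_width: 0.0846
gripper_force: 0.0
```

Run:
```python
from h import *
s=env.get_image("scene")[:,:,::-1]
o=cv2.resize(s[95:150,160:220],None,fx=10,fy=10,interpolation=cv2.INTER_NEAREST)
cv2.imwrite("pics/c6.png",o)
for z in(.183,.209,.233):print(z,proj('scene',(.6139,-.2588,z))-[160,95])
```

```text
0.183 [29.34770069 39.60557559]
0.209 [28.26900058 33.30421968]
0.233 [27.24345545 27.31337491]
```

View pics/c6.png

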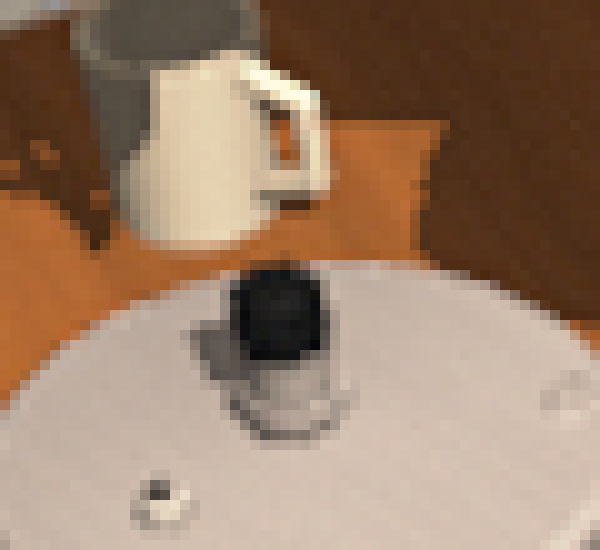

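The weight stands upright and released on the pipe, its flange bottom at about row 139, matching the projection for fully home. It travelled 26 mm from tip contact to the hard stop, so I'm handing in.

```bash
python3 -c "
from rig import env
print(env.close_job())"
```

```text
the job is handed in; nothing more can be done
None
```

The pressure weight is on the vent pipe, pressed past its catch to the hard stop and released; the job is handed in, but no pass/fail verdict was returned.

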